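Draw the fresh latch tongue from the slotted rack and lay it on the press anvil

ROBOT

A 6-joint arm with a two-finger parallel gripper is mounted at the origin on the work surface. World frame = base frame: x ahead of the robot, y to its left, z up, the work surface at z = 0. Lengths are in m, angles in rad, forces in N, time in s.
With the tool pointing down it reaches from about 0.375 to 0.975 m from the base axis. Payload 3.8 kg.
Tool frame: the origin (TCP) lies at the very end of the fingers, on their centre line; the grasp point (between the pads) lies 19 mm behind it; z points along the fingers, y is the line along which they close (so a half turn about z gives the same grasp; the last joint's range is limited). The gripper opens to 85 mm and grips with 20 to 120 N. Pads are 22 mm wide; open, the fingers measure 114 mm over their backs; the gripper's body (76 mm by 85 mm) begins 54 mm behind the grasp point. The pads swing forward as they close: fully open they stand 13 mm farther back than shut.
Start: joints at [1.247, 0.264, 1.604, -0, 1.274, -0.037], TCP at [0.191, 0.647, 0.231] pointing down, gripper open.
Joint ranges: [-2.63, 2.63], [-0.94, 2.18], [0.31, 2.57], [-1.31, 4.45], [0, 2.66], [-2.55, 2.55]. Speed limits (rad/s): [2.57, 2.57, 3.14, 3.14, 3.14, 3.14].

INTERFACE

Orientations are given as a rotation vector (axis times angle).
In Python, from workcell import * gives the robot as it stands.
- The arm moves only by the shell command python3 -m crank 'ROWS' [OPENING] [FORCE]. ROWS is JSON, a list that holds one entry, the list of rows, each a list of 6 numbers: the shift along the tool's x, y, z in cm, then the turn, a rotation vector about the tool's x, y, z in rad. In form: [[[dx, dy, dz, ax, ay, az], ...]]. A call has 1 to 8 rows; each row shifts and turns the commanded pose from where the row before left it, along the tool's axes as they then stand; what a row does not reach is not made up. A row lasts 1/12 s, in which the tool goes at most 41.7 mm and 7.16 degrees, less where a joint would pass 70% of its speed; a pose out of reach is approached as far as the arm can. A call with a gripper value outside its range is refused whole. OPENING is the finger opening in cm, from 0 to 8.54, set as the call begins (- or left out, the last holds). The fingers move at their own pace and stop on an object; FORCE is the grip in N (left out, the last holds). Time passes only in rows, so rows that do not move let the fingers close. It gives the time, the measured TCP pose, the force, the opening and the grip force at its end, in the units of the state.
- read_state(): the state, without advancing time (a new reading comes with each control period).
- read_camera(name): name is "side" or "top"; returns the picture (420x560x3 uint8, blue, green, red); there is no depth.
- camera_model(name): a dict with "camera_matrix" (3x3 intrinsics, pixels), "k1" (the pictures are not rectified: a ray, as slopes to the right and down, at radius r is drawn at 1 + k1 r^2 times it, then the intrinsics apply), "R" (3x3) and "t" (3): a world point X has camera coordinates R X + t. Camera axes: x right, y down, z forward; pixel columns grow to the right and rows downward; lengths in m; the calibration is good to about 2 mm. A picture is of the moment at which its call begins. camera_model takes no time and is no camera call.
- finish_job(): hands the job in; it is judged then, once.
The state is a dict: "time": time; "q": joint angles; "joint_vel": joint speeds; "joint_torque": joint torques, N m; "tool_pos": TCP position; "tcp_rot": TCP orientation; "wrist_force": force on the tool from outside, world axes, zero at the start; "torque": the same for the moment, N m; "width": opening from 0.0 (shut) to 1.0 (fully open); "grip_force": force on a finger pad.
Only numpy, scipy, OpenCV 4.12 (cv2) and the standard library are available. Lean on these libraries where they do the work, as an engineer would, in place of code of your own. Each camera call takes 0.05 s, during which the arm holds its last target. There are 200 camera calls.

TASK

Swing the keeper bar well clear of the slotted rack and leave it open, then draw the fresh latch tongue (the straight one with the rounded end) up out of its slot and lay it down flat on the anvil of the hand press, ready for its bushes; set it down, do not drop it. Leave the bent tongue and the narrow strip in their slots, and everything else on the bench where it is.

Things in the scene. Friction and masses are not known exactly. Their poses are not given: they have to be found in the camera images.
- tongue_mid (a point): Fresh latch tongue: straight zinc plate, 5 thick, 44 wide, 100 tall, square bottom edge, half-round top end, 0.12-0.19 kg; stands on edge in one of the rack's three slots, which slot varies. Point: its centre, 50 above its bottom edge. x: through the thickness, y: across the width, z: towards the rounded end (up at the start). Its top stands 50 above the rack's top, faces bare for 30 on each side.
- bent_mid (a point): Bent latch tongue, 5 thick, 44 wide, its upper 30 mm cranked over by about 30 degrees towards its own +x; stands on edge in one of the rack's three slots, which slot varies. To stay there. Point: 45 above its bottom edge.
- strip_mid (a point): Straight narrow packing strip, 5 thick, 26 wide, 94 tall, square ends; stands on edge in one of the rack's three slots, which slot varies. To stay there. Point: its centre.
- rack: Fixed brown wooden rack, 168 long (x), 72 wide (y), top at 60. Three slots cut across it at x = -54, 0, 54, each 8 (x) by 48 (y), floor at 10, so 50 deep. Origin: centre of the underside; x along the row of slots, z up.
- keeper (a joint): Keeper: level steel bar 14 wide, 6 thick, 6 above the fresh tongue's top, on a vertical pin at the rack's +x end; it holds the plates in. 0 = along the row of slots (starts 0 to 0.25); grows to a stop at 1.75 rad as it swings clockwise from above, free end towards the rack's +y. Moves with under 1.5 N at the knob, stays where left. Past 1.1 rad all slots are clear for a gripper.
- keeper_knob (a point): Upright round knob on the keeper's free end: 16 diameter, from 128 to 154 above the bench. Point: its middle, 182 from the hinge pin.
- keeper_hinge (a point): Point on the axis of the keeper's pin, at the bar's underside, 116 above the bench, at x = 100, y = 0 of the rack. The pin's collar, 22 diameter, ends 125 above the bench.
- anvil_mid (a point): Middle of the clear part of the flat steel anvil of the fixed hand press, on its top face, 60 above the bench. y towards the press's column, z up. The anvil spans x -85 to 85, y -75 to 105, and is bare. The column (80 wide, 300 high) begins at y = 105; its overhanging head and raised ram come in to y = 60, lowest 160 above the bench.
- bush_a: Brass bush, 28 diameter, 30 tall; a bystander, to be left alone. Origin: underside.
- bush_b: Brass bush, 28 diameter, 30 tall; a bystander, to be left alone. Origin: underside.
- mallet: Green rubber mallet head, standing, 60 diameter, 85 tall; a bystander, to be left alone. Origin: underside.
- wrench: Steel wrench lying flat; a bystander, to be left alone. Origin: underside.
- oilcan: Steel can, 56 diameter, 120 tall; a bystander, to be left alone. Origin: underside.

How it is judged:
On the way, in this order (a step that is already met when the one before it is completed fails the run):
1. the keeper bar is swung clear of the slots (0.8 rad or more) (value of joint keeper above 0.8 rad), for 0.1 s.
2. the fresh tongue is drawn up clear of its slot (height (world z) of tongue_mid above 0.115 m), for 0.1 s.
At the end, for the whole second after the job is handed in: The fresh tongue lies flat (within 0.08 rad) and at rest on the anvil's top face, its centre within the anvil's outline; the keeper is still open by 0.8 rad or more; the bent tongue and the strip stand in their slots, within 20 mm of where they were (x of tongue_mid in the frame of anvil_mid between -0.085 and 0.085 m and y of tongue_mid in the frame of anvil_mid between -0.075 and 0.105 m and z of tongue_mid in the frame of anvil_mid between -0.002 and 0.008 m and angle between the x axis of tongue_mid and the z axis of anvil_mid, either way round below 0.08 rad and linear speed of tongue below 0.02 m/s and value of joint keeper above 0.8 rad and distance of each of bent_mid, strip_mid from where it was at the start of the episode below 0.02 m); the robot touches nothing.
It fails at once if the bent tongue or the strip is moved by more than 30 mm (distance of any of bent_mid, strip_mid from where it was at the start of the episode above 0.03 m).
It fails at once if a bush, the mallet head, the wrench or the can is moved by more than 30 mm (distance of any of bush_a, bush_b, mallet, wrench, oilcan from where it was at the start of the episode above 0.03 m).
It fails at once if the tongue is dropped (falls faster than 1.15 m/s out of the fingers, about 7 cm of free fall) (linear speed of tongue above 1.15 m/s and contact force between the fingers and tongue below 0.01 N).
It also fails if it takes over 61 s, if anything falls off the work surface, if the arm or the gripper's body presses on something with over 40 N, if the wrist force passes 120 N, or if a joint passes its speed limit or range.

## Working session

There is one attempt and no reset: what is moved stays moved. The work goes in short steps, Python scripts to look and compute and a shell command to move; the robot and the scene stay as the last step left them, time stands still between calls to the robot, and variables do not carry over. Pictures are saved under pics/ and viewed, at most 13 in all, crops included, and the job is handed in when it is done.

```bash
mkdir -p pics
cat > h.py <<'E'
from workcell import *
import numpy as np, cv2
from scipy.spatial.transform import Rotation as Ro
def ray(cam,u,v):
    m=camera_model(cam);K=np.array(m["camera_matrix"]);R=np.array(m["R"]);t=np.array(m["t"])
    p=cv2.undistortPoints(np.array([[[u,v]]],float),K,np.array([m["k1"],0,0,0,0.]))[0,0]
    return -R.T@t, R.T@np.array([p[0],p[1],1])
def atz(cam,u,v,z):
    o,d=ray(cam,u,v);return o+d*(z-o[2])/d[2]
def proj(cam,X):
    m=camera_model(cam);K=np.array(m["camera_matrix"])
    c=np.array(m["R"])@np.array(X)+m["t"];a=c[:2]/c[2];a=a*(1+m["k1"]*(a@a))
    return K[:2,:2]@a+K[:2,2]
E
python3 - <<'E'
from h import *
for c in("top","side"):
    im=read_camera(c);cv2.imwrite(f"pics/{c}0.png",im)
    m=camera_model(c);R=np.array(m["R"]);print(c,m["k1"],-R.T@m["t"],R.round(2).tolist())
s=read_state();print(s["tool_pos"],s["tcp_rot"],s["width"])
E
```

```text
top -0.1620381220715356 [ 0.28707751 -0.01776053  1.53437263] [[-0.02, -1.0, -0.01], [-0.98, 0.02, -0.18], [0.18, 0.0, -0.98]]
side 0.006158241559381696 [ 0.11830229 -0.48442754  0.87602105] [[0.77, -0.64, -0.01], [-0.5, -0.59, -0.64], [0.41, 0.5, -0.77]]
[0.19072689 0.64680137 0.23009133] [-0.44893362 -3.10897024  0.00313769] 1.0013942732134369
```

View pics/top0.png

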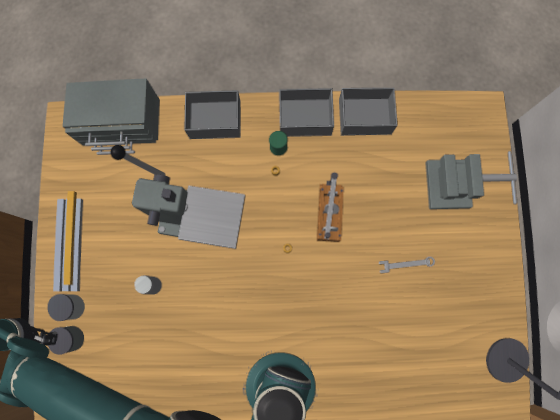

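View pics/side0.png

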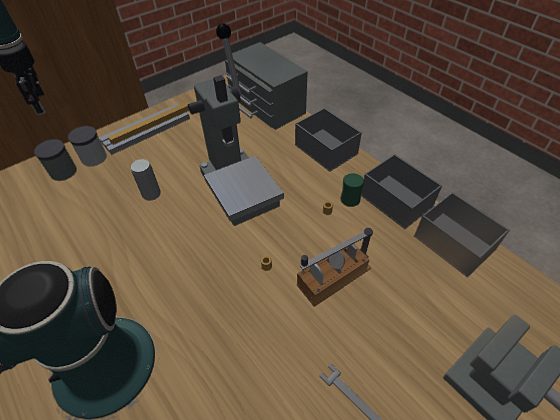

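The top view shows the rack around (330,212), the anvil around (212,217) and the press column to the left of it. In the side view the rack is around (335,275). Next I'll enlarge the rack and anvil.

Run:
```python
import cv2,numpy as np
t=cv2.imread("pics/top0.png");s=cv2.imread("pics/side0.png")
a=cv2.resize(t[165:250,308:358],None,fx=7,fy=7,interpolation=cv2.INTER_CUBIC)
b=cv2.resize(s[220:305,290:378],None,fx=5,fy=7,interpolation=cv2.INTER_CUBIC)
b=cv2.resize(s[222:307,290:378],(440,425),interpolation=cv2.INTER_CUBIC)
b=np.vstack([b,np.zeros((170,440,3),np.uint8)])
cv2.imwrite("pics/c1.png",np.hstack([a,b]))
```

```text
(no output)
```

View pics/c1.png

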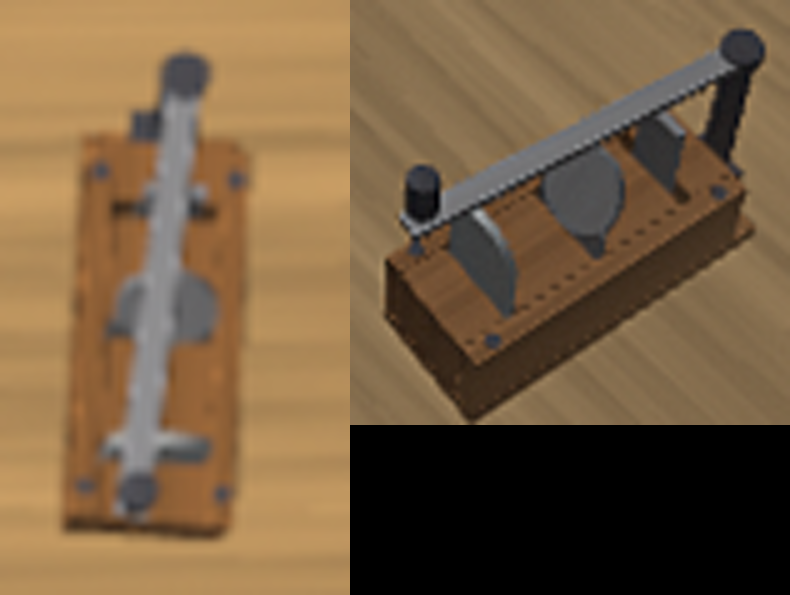

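The rack crop shows the rounded straight tongue in the slot nearest the robot, under the knob end. The bent tongue is in the middle slot and the narrow strip is in the far slot, by the hinge. In crop pixels the hinge is at (185,75), the knob at (137,490), and the rack's top corners at (82,135), (250,148), (230,525) and (66,515).

Run:
```python
from h import *
P=lambda a,b,z:atz("top",308+a/7-.43,165+b/7-.43,z)
print("hinge",P(185,75,.125),"knob",P(137,490,.152))
c=[P(82,135,.06),P(250,148,.06),P(230,525,.06),P(66,515,.06)]
for x in c:print(x)
c=np.array(c);ctr=c.mean(0);ax=(c[0]+c[1]-c[2]-c[3]);yaw=np.arctan2(ax[1],ax[0]);print("rack",ctr,yaw,np.linalg.norm(ax)/2,np.linalg.norm(c[0]-c[1]))
P2=lambda a,b,z:atz("side",290+a/5-.4,222+b/5-.4,z)
print("side knob",P2(423-350,175,.154),"hinge",P2(743-350,48,.125))
print("side tongue foot right",P2(510-350,313,.06))
print("top tongue ends",P(108,450,.075),P(208,450,.075))
for u,v in((187,186),(244,192),(237,247),(180,240)):print("anv",atz("top",u,v,.06))
for n,(u,v) in dict(bush1=(276,171),bush2=(288,248),can=(145,285),mallet=(278,143)).items():print(n,atz("top",u,v,.03))
print(read_state()["time"])
```

```text
hinge [ 0.63029044 -0.17450301  0.125     ] knob [ 0.45059175 -0.14474378  0.152     ]
[ 0.61981676 -0.1349013   0.06      ]
[ 0.61231133 -0.2091611   0.06      ]
[ 0.44519716 -0.19308295  0.06      ]
[ 0.45131647 -0.12195995  0.06      ]
rack [ 0.53216043 -0.16477633  0.06      ] -0.08625226026271773 0.16843336984210666 0.07463812308147284
side knob [ 0.44941293 -0.14458543  0.154     ] hinge [ 0.62684645 -0.17549248  0.125     ]
side tongue foot right [ 0.47266083 -0.18377301  0.06      ]
top tongue ends [ 0.47732715 -0.13994955  0.075     ] [ 0.47628149 -0.18312371  0.075     ]
anv [0.62287619 0.27628823 0.06      ]
anv [0.59944256 0.09834427 0.06      ]
anv [0.42975129 0.12115335 0.06      ]
anv [0.45442343 0.29602106 0.06      ]
bush1 [ 0.67151198 -0.00146036  0.03      ]
bush2 [ 0.42618419 -0.03356477  0.03      ]
can [0.31934643 0.41183846 0.03      ]
mallet [ 0.76417195 -0.00971683  0.03      ]
0.1
```

```bash
cat >> h.py <<'E'
def go(*X):
    s=read_state();R=Ro.from_rotvec(s["tcp_rot"]);p=np.array(s["tool_pos"])
    Y=R.as_matrix()[:,1];print("t",round(s["time"],2),"tcp",p.round(4),"yang",round(np.arctan2(Y[1],Y[0]),3),"zax",R.as_matrix()[:,2].round(3),"q6",round(s["q"][5],2),"w",round(s["width"],2),"grip",s["grip_force"],"F",np.round(s["wrist_force"],1))
    for x in X:
        d=R.inv().apply(np.array(x)-p)*100;print("to",x,"tool cm",d.round(2));p=np.array(x)
E
python3 -m crank '[[[0,0,-4,0,0,-0.12],[0,0,0,0,0,0],[0,0,0,0,0,0]]]' 4
python3 -c "
from h import *
go([.37,.26,.27],[.4506,-.1447,.27],[.4506,-.1447,.128])"
```

```text
time: 0.35
tool_pos: [0.1915, 0.649, 0.2744]
tcp_rot: [0.263, 3.129, 0.009]
wrist_force: [-0.1, 0.4, -0.1]
width: 0.604
grip_force: 0.0
t 0.35 tcp [0.1915 0.649  0.2744] yang 1.403 zax [ 0.002  0.005 -1.   ] q6 -0.16 w 0.6 grip 0.0 F [-0.1  0.4 -0.1]
to [0.37, 0.26, 0.27] tool cm [-24.09 -35.38   0.26]
to [0.4506, -0.1447, 0.27] tool cm [-14.69 -38.56  -0.2 ]
to [0.4506, -0.1447, 0.128] tool cm [ 1.00e-02 -8.00e-02  1.42e+01]
```

```bash
python3 -m crank '[[[-2,-2.95,0,0,0,0],[-2,-2.95,0,0,0,0],[-2,-2.95,0,0,0,0],[-2,-2.95,0,0,0,0],[-2,-2.95,0,0,0,0],[-2,-2.95,0,0,0,0]]]' >/dev/null
python3 -m crank '[[[-2,-2.95,0,0,0,0],[-2,-2.95,0,0,0,0],[-2,-2.95,0,0,0,0],[-2,-2.95,0,0,0,0],[-2,-2.95,0,0,0,0],[-2,-2.95,0,0,0,0]]]'
python3 -m crank '[[[-1.22,-3.2,0,0,0,0],[-1.22,-3.2,0,0,0,0],[-1.22,-3.2,0,0,0,0],[-1.22,-3.2,0,0,0,0],[-1.22,-3.2,0,0,0,0],[-1.22,-3.2,0,0,0,0]]]' 
python3 -m crank '[[[-1.22,-3.2,0,0,0,0],[-1.22,-3.2,0,0,0,0],[-1.22,-3.2,0,0,0,0],[-1.22,-3.2,0,0,0,0],[-1.22,-3.2,0,0,0,0],[-1.22,-3.2,0,0,0,0],[0,0,0,0,0,0],[0,0,0,0,0,0]]]' >/dev/null
python3 -c "
from h import *
go([.45,-.1447,.18],[.45,-.1447,.128])"
```

```text
time: 1.35
tool_pos: [0.3687, 0.2566, 0.2703]
tcp_rot: [-0.263, -3.13, 0.001]
wrist_force: [0.9, 0.0, 0.4]
width: 0.467
grip_force: 0.0
time: 1.85
tool_pos: [0.4086, 0.0554, 0.2704]
tcp_rot: [-0.263, -3.13, 0.0]
wrist_force: [0.4, 0.3, -0.3]
width: 0.467
grip_force: 0.0
t 2.52 tcp [ 0.4489 -0.1457  0.2701] yang 1.4 zax [-0.002  0.001 -1.   ] q6 -1.77 w 0.47 grip 0.0 F [-0.9  0.2 -0.7]
to [0.45, -0.1447, 0.18] tool cm [-0.11  0.11  9.01]
to [0.45, -0.1447, 0.128] tool cm [-0.01 -0.    5.2 ]
```

```bash
python3 -m crank '[[[-0.1,0.1,3,0,0,0],[0,0,3,0,0,0],[0,0,3,0,0,0],[0,0,3,0,0,0],[0,0,2.2,0,0,0],[0,0,0,0,0,0]]]'
python3 -m crank '[[[0,0,0,0,0,0],[0,0,0,0,0,0],[0,0,0,0,0,0],[0,0,0,0,0,0]]]' 2.4
python3 -c "
from h import *
cv2.imwrite('pics/s1.png',cv2.resize(read_camera('side')[180:320,250:410],None,fx=4,fy=4,interpolation=cv2.INTER_CUBIC));go()"
```

```text
time: 3.02
tool_pos: [0.4458, -0.1404, 0.1236]
tcp_rot: [-0.259, -3.12, -0.005]
wrist_force: [-1.6, 0.3, -0.2]
width: 0.47
grip_force: 0.0
time: 3.35
tool_pos: [0.4522, -0.144, 0.1314]
tcp_rot: [0.261, 3.127, -0.002]
wrist_force: [0.3, -0.3, 0.4]
width: 0.281
grip_force: 0.0
t 3.4 tcp [ 0.452  -0.144   0.1312] yang 1.404 zax [ 0.003 -0.001 -1.   ] q6 -1.77 w 0.28 grip 0.0 F [-0.2  0.  -0.3]
```

View pics/s1.png

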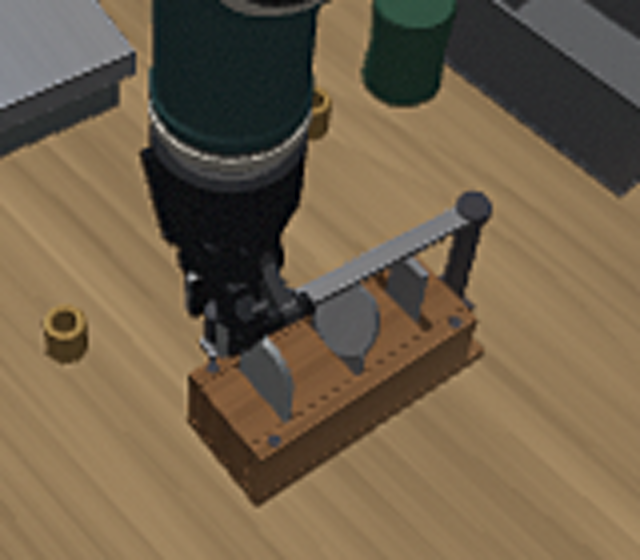

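The side view shows the fingers on either side of the knob, above the bar. I'll swing the keeper along its arc.

```bash
python3 -m crank '[[[-0.04,1.27,0,0,0,0.07],[-0.04,1.27,0,0,0,0.07],[-0.04,1.27,0,0,0,0.07],[-0.04,1.27,0,0,0,0.07],[-0.04,1.27,0,0,0,0.07],[-0.04,1.27,0,0,0,0.07]]]'
python3 -c "
from h import *
go()"
```

```text
time: 3.9
tool_pos: [0.4791, -0.0731, 0.1306]
tcp_rot: [0.913, 3.003, -0.0]
wrist_force: [-0.7, -1.3, 0.5]
width: 0.282
grip_force: 0.4
t 3.9 tcp [ 0.4791 -0.0731  0.1306] yang 0.98 zax [ 0.002 -0.001 -1.   ] q6 -1.18 w 0.28 grip 0.4264682997018099 F [-0.7 -1.3  0.5]
```

```bash
python3 -m crank '[[[-0.04,1.27,0,0,0,0.07],[-0.04,1.27,0,0,0,0.07],[-0.04,1.27,0,0,0,0.07],[-0.04,1.27,0,0,0,0.07],[-0.04,1.27,0,0,0,0.07],[-0.04,1.27,0,0,0,0.07],[-0.04,1.27,0,0,0,0.07],[-0.04,1.27,0,0,0,0.07]]]'
python3 -m crank '[[[-0.04,1.27,0,0,0,0.07],[-0.04,1.27,0,0,0,0.07],[-0.04,1.27,0,0,0,0.07],[-0.04,1.27,0,0,0,0.07],[-0.04,1.27,0,0,0,0.07],[-0.02,0.6,0,0,0,0.03],[0,0,0,0,0,0],[0,0,0,0,0,0]]]'
python3 -m crank '[[[0,0,-1,0,0,0],[0,0,-3,0,0,0],[0,0,-4,0,0,0],[0,0,-3,0,0,0],[0,0,0,0,0,0],[0,0,0,0,0,0]]]' >/dev/null
python3 -c "
from h import *
cv2.imwrite('pics/t2.png',cv2.resize(read_camera('top')[130:270,240:400],None,fx=4,fy=4,interpolation=cv2.INTER_CUBIC));go()"
```

```text
time: 4.57
tool_pos: [0.5554, -0.0077, 0.1304]
tcp_rot: [1.708, 2.635, 0.001]
wrist_force: [-0.9, -1.0, -0.2]
width: 0.285
grip_force: 0.4
time: 5.23
tool_pos: [0.6222, 0.008, 0.13]
tcp_rot: [2.171, 2.27, 0.001]
wrist_force: [0.4, 0.4, -0.4]
width: 0.281
grip_force: 0.0
t 5.78 tcp [0.6219 0.008  0.2413] yang 0.044 zax [ 0.003 -0.    -1.   ] q6 -0.07 w 0.28 grip 0.0 F [-0.5  0.7 -0.1]
```

View pics/t2.png

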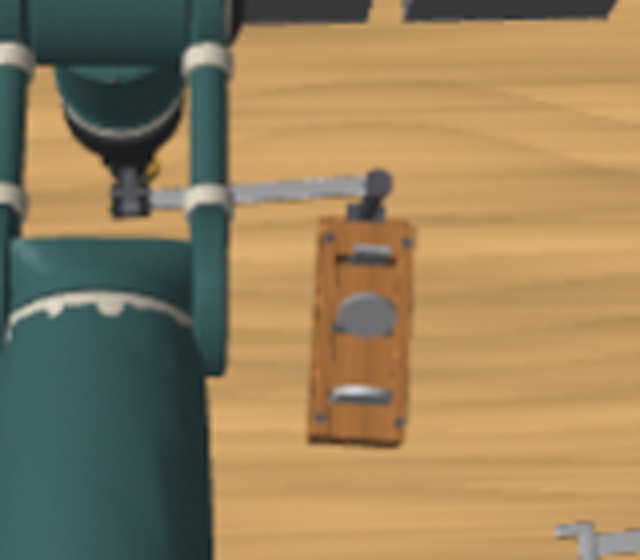

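The top view shows the keeper open at about 1.4 rad, pointing left, with all three plates still standing. The fresh tongue is in the slot nearest the robot, at crop (362,395). I'll move above it.

```bash
python3 -m crank '[[[0,0,0,0,0,0.1],[0,0,0,0,0,0.03],[0,0,0,0,0,0]]]' 2.6 >/dev/null
python3 -c "
from h import *
for p in ([.4784,-.1601],):
  c=np.array([*p,.11]);y=np.array([.086,.996,0])
  for X in (c+[0,0,-.022]+.022*y,c+[0,0,-.022]-.022*y,c,c+[0,0,-.05]+.022*y,c+[0,0,-.05]-.022*y): print((np.array(proj('top',X))-[240,130])*4,(proj('side',X)))
go([.4784,-.1601,.24],[.4784,-.1601,.078]);print(read_state()['q'])"
```

```text
[330.87216805 389.26051305] [311.38456806 263.22106994]
[389.51492768 392.87516131] [323.07492952 276.61813022]
[362.98837435 387.08309859] [317.68573933 264.74454467]
[327.99254436 394.20239506] [310.87548127 269.50571861]
[385.55273158 397.74903214] [322.28120815 282.75077082]
t 6.03 tcp [0.6201 0.008  0.2372] yang -0.086 zax [-0.004  0.    -1.   ] q6 0.06 w 0.31 grip 0.0 F [ 0.9  0.2 -0.4]
to [0.4784, -0.1601, 0.24] tool cm [-17.98 -12.66  -0.22]
to [0.4784, -0.1601, 0.078] tool cm [ 0.    0.06 16.2 ]
[-2.71747933e-02  1.60049455e-01  1.71750742e+00 -2.95495989e-05
  1.26782415e+00  5.93294276e-02]
```

```bash
python3 -m crank '[[[-3,-2.11,0,0,0,0],[-3,-2.11,0,0,0,0],[-3,-2.11,0,0,0,0],[-3,-2.11,0,0,0,0],[-3,-2.11,0,0,0,0],[-3,-2.11,0,0,0,0],[0,0,0,0,0,0],[0,0,0,0,0,0]]]' >/dev/null
python3 -m crank '[[[0,0,4,0,0,0],[0,0,4,0,0,0],[0,0,2.5,0,0,0],[0,0,0,0,0,0],[0,0,0,0,0,0],[0,0,0,0,0,0]]]' >/dev/null
python3 -c "
from h import *
go([.4784,-.1601,.078])"
```

```text
t 7.2 tcp [ 0.4815 -0.1601  0.1356] yang -0.085 zax [ 0.002 -0.    -1.   ] q6 -0.29 w 0.31 grip 0.0 F [-0.3 -0.6  0.6]
to [0.4784, -0.1601, 0.078] tool cm [-0.02 -0.32  5.75]
```

```bash
python3 -m crank '[[[0,-0.3,2,0,0,0],[0,0,2,0,0,0],[0,0,1.7,0,0,0],[0,0,0,0,0,0],[0,0,0,0,0,0]]]'
python3 -m crank '[[[0,0,0,0,0,0],[0,0,0,0,0,0],[0,0,0,0,0,0],[0,0,0,0,0,0],[0,0,0,0,0,0],[0,0,0,0,0,0]]]' 1 20
python3 -c "
from h import *
cv2.imwrite('pics/s2.png',cv2.resize(read_camera('side')[210:320,270:400],None,fx=5,fy=5,interpolation=cv2.INTER_CUBIC));go()"
```

```text
time: 7.62
tool_pos: [0.4783, -0.1603, 0.0788]
tcp_rot: [2.313, 2.123, 0.001]
wrist_force: [-0.2, 0.1, 0.5]
width: 0.304
grip_force: 0.0
time: 8.12
tool_pos: [0.4773, -0.1602, 0.0776]
tcp_rot: [2.314, 2.123, 0.0]
wrist_force: [0.3, 0.1, 0.2]
width: 0.118
grip_force: 0.0
t 8.17 tcp [ 0.4772 -0.1602  0.0775] yang -0.086 zax [ 0. -0. -1.] q6 -0.29 w 0.12 grip 0.0 F [-0.8  0.2  0.2]
```

View pics/s2.png

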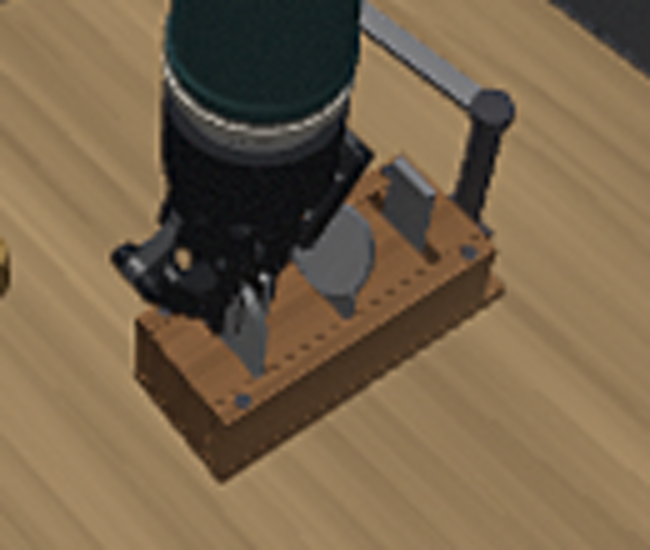

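The fingers straddle the tongue and nothing is touching. The knuckles are clear of the bent tongue. Next I'll close on the tongue.

```bash
python3 -m crank '[[[0,0,0,0,0,0],[0,0,0,0,0,0],[0,0,0,0,0,0],[0,0,0,0,0,0]]]' 0 25
python3 -m crank '[[[0,0,0,0,0,0],[0,0,0,0,0,0],[0,0,0,0,0,0]]]' - 60
```

```text
time: 8.5
tool_pos: [0.4769, -0.1601, 0.0774]
tcp_rot: [-2.315, -2.124, 0.001]
wrist_force: [-2.6, -0.0, 4.8]
width: 0.054
grip_force: 28.5
time: 8.75
tool_pos: [0.4771, -0.1602, 0.0775]
tcp_rot: [-2.315, -2.124, 0.0]
wrist_force: [-1.7, 0.6, 5.6]
width: 0.047
grip_force: 60.7
```

```bash
python3 -m crank '[[[0,0,-0.5,0,0,0],[0,0,-1,0,0,0],[0,0,-1,0,0,0],[0,0,-1,0,0,0],[0,0,-1,0,0,0],[0,0,-1,0,0,0],[0,0,-1,0,0,0]]]'
python3 -m crank '[[[0,0,-2,0,0,0],[0,0,-2,0,0,0],[0,0,-3,0,0,0],[0,0,-3,0,0,0],[0,0,-3,0,0,0],[0,0,-2,0,0,0],[0,0,0,0,0,0],[0,0,0,0,0,0]]]'
python3 -c "
from h import *
go([.45,0,.27],[.50,.15,.27]);print(read_state()['q'])"
```

```text
time: 9.33
tool_pos: [0.4774, -0.1602, 0.1438]
tcp_rot: [2.314, 2.123, 0.001]
wrist_force: [0.4, -0.8, -1.3]
width: 0.05
grip_force: 59.6
time: 10.0
tool_pos: [0.4779, -0.1604, 0.2943]
tcp_rot: [2.312, 2.121, 0.003]
wrist_force: [0.5, -0.8, -2.5]
width: 0.045
grip_force: 59.8
t 10.0 tcp [ 0.4779 -0.1604  0.2943] yang -0.086 zax [ 0.004 -0.001 -1.   ] q6 -0.29 w 0.05 grip 59.84723053872585 F [ 0.5 -0.8 -2.5]
to [0.45, 0, 0.27] tool cm [15.75 -4.17  2.4 ]
to [0.5, 0.15, 0.27] tool cm [15.37  3.69 -0.  ]
[-3.73287875e-01 -1.00546081e-01  1.88096339e+00 -2.36449357e-05
  1.35714237e+00 -2.87292948e-01]
```

```bash
python3 -m crank '[[[0,0,0,0,0,-0.11],[0,0,0,0,0,-0.11],[0,0,0,0,0,-0.11],[0,0,0,0,0,0]]]' >/dev/null
python3 -c "
from h import *
go([.46,0,.27],[.54,.14,.27])"
```

```text
t 10.33 tcp [ 0.4758 -0.1596  0.2898] yang 0.247 zax [-0.004  0.002 -1.   ] q6 -0.62 w 0.05 grip 59.65220997110009 F [-0.6 -0.1 -2. ]
to [0.46, 0, 0.27] tool cm [15.86  2.37  2.01]
to [0.54, 0.14, 0.27] tool cm [ 1.162e+01  1.118e+01 -1.000e-02]
```

```bash
python3 -m crank '[[[3.17,0.47,0.4,0,0,0],[3.17,0.47,0.4,0,0,0],[3.17,0.47,0.4,0,0,0],[3.17,0.47,0.4,0,0,0],[3.17,0.47,0.4,0,0,0],[1.9,1.86,0,0,0,0],[1.9,1.86,0,0,0,0],[1.9,1.86,0,0,0,0]]]' >/dev/null
python3 -m crank '[[[1.9,1.86,0,0,0,0],[1.9,1.86,0,0,0,0],[1.9,1.86,0,0,0,0],[0,0,0,0,0,0],[0,0,0,0,0,0],[0,0,0,-0.1,0,0],[0,0,0,-0.1,0,0],[0,0,0,-0.1,0,0]]]' 
python3 -m crank '[[[0,0,0,-0.1,0,0],[0,0,0,-0.1,0,0],[0,0,0,-0.1,0,0],[0,0,0,-0.1,0,0],[0,0,0,0,0,0],[0,0,0,0,0,0]]]' 
python3 -c "
from h import *
go();print(np.round(read_state()['q'],3));cv2.imwrite('pics/s3.png',read_camera('side'))"
```

```text
time: 11.67
tool_pos: [0.542, 0.1361, 0.2712]
tcp_rot: [1.81, 2.31, 0.352]
wrist_force: [-0.7, -0.4, -1.9]
width: 0.05
grip_force: 59.9
time: 12.17
tool_pos: [0.5392, 0.1356, 0.2685]
tcp_rot: [1.614, 2.06, 0.744]
wrist_force: [-0.3, 0.3, -1.5]
width: 0.046
grip_force: 60.0
t 12.17 tcp [0.5392 0.1356 0.2685] yang 0.241 zax [ 0.62   0.154 -0.77 ] q6 -0.12 w 0.05 grip 59.968805053504184 F [-0.3  0.3 -1.5]
[ 0.174 -0.405  2.309  0.085  0.548 -0.124]
```

View pics/s3.png

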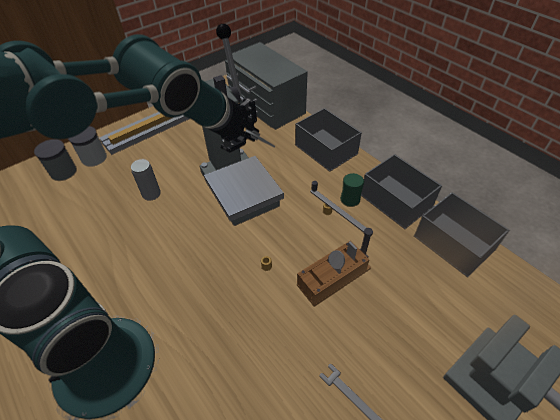

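The tongue is held and tilting above the anvil. The column is close behind but clear, and the keeper is open. I'll check how much tilt the arm can reach at low height.

```bash
cat > k.py <<'E'
import numpy as np
from scipy.optimize import least_squares
D=[(.264,1.604,1.274,.191,.647,.231),(.160,1.7175,1.2678,.6201,.008,.2372),(-.1005,1.881,1.3571,.4779,-.1604,.2943),(-.405,2.309,.548,.5392,.1356,.2685)]
def fk(p,q2,q3,q5):
    r0,h,L1,L2,a,L3=p;s=q2+q3;w=s+q5
    return np.array([r0+L1*np.sin(q2)+L2*np.sin(s)+a*np.cos(s)+L3*np.sin(w),h+L1*np.cos(q2)+L2*np.cos(s)-a*np.sin(s)+L3*np.cos(w)])
f=lambda p:np.concatenate([fk(p,*d[:3])-[np.sqrt(d[3]**2+d[4]**2-.025**2),d[5]] for d in D]+[1e-3*(p-[.05,.35,.4,.4,0,.25])])
o=least_squares(f,[.05,.35,.4,.4,0,.25]);print(o.x.round(3),np.abs(o.fun[:8]).max())
for al in (20,25,30,35,40):
  for r in (.50,.54,.57,.60):
    w=np.pi/2+np.radians(al);z=.0625+.0675*np.sin(np.radians(al))
    s=least_squares(lambda q:fk(o.x,q[0],q[1],w-q[0]-q[1])-[r,z],[-.2,2.2]);print(al,r,round(z,3),s.x.round(2),"q5",round(w-s.x.sum(),2),"%.0e"%s.cost)
E
python3 k.py
```

```text
[-0.     0.259  0.513  0.567  0.006  0.351] 0.00025313302662144377
20 0.5 0.086 [0.16 2.82] q5 -1.05 2e-31
20 0.54 0.086 [0.2  2.74] q5 -1.02 2e-16
20 0.57 0.086 [0.23 2.68] q5 -0.99 1e-17
20 0.6 0.086 [0.25 2.63] q5 -0.96 6e-19
25 0.5 0.091 [-0.03  2.81] q5 -0.77 1e-20
25 0.54 0.091 [0.05 2.73] q5 -0.77 2e-21
25 0.57 0.091 [0.1  2.67] q5 -0.76 3e-22
25 0.6 0.091 [0.14 2.61] q5 -0.75 3e-23
30 0.5 0.096 [-0.17  2.78] q5 -0.52 4e-27
30 0.54 0.096 [-0.07  2.7 ] q5 -0.54 7e-27
30 0.57 0.096 [-0.    2.64] q5 -0.55 3e-27
30 0.6 0.096 [0.05 2.59] q5 -0.54 8e-28
35 0.5 0.101 [-0.26  2.74] q5 -0.3 9e-18
35 0.54 0.101 [-0.15  2.66] q5 -0.34 4e-17
35 0.57 0.101 [-0.08  2.61] q5 -0.35 5e-17
35 0.6 0.101 [-0.01  2.55] q5 -0.35 4e-17
40 0.5 0.106 [-0.31  2.69] q5 -0.12 4e-21
40 0.54 0.106 [-0.19  2.62] q5 -0.15 6e-20
40 0.57 0.106 [-0.12  2.56] q5 -0.17 1e-19
40 0.6 0.106 [-0.05  2.5 ] q5 -0.18 1e-19
```

```bash
cat > ik.py <<'E'
from h import *
from scipy.optimize import least_squares
h,L1,L2,a,L3=.259,.513,.567,.006,.351
E=lambda s,v:Ro.from_euler(s,v)
def fk(q,d=.025):
    s=q[1]+q[2];A=E('z',q[0])*E('y',s);W=E('z',q[0]).apply([L1*np.sin(q[1]),d,h+L1*np.cos(q[1])])+A.apply([a,0,L2])
    R=A*E('z',q[3])*E('y',q[4])*E('z',q[5]+np.pi/2);return W+R.apply([0,0,L3]),R
def ik(p,R,q0):
    lo=[-2.63,-.94,.31,-1.31,0,-2.55];hi=[2.63,2.18,2.57,4.45,2.66,2.55]
    f=lambda q:np.concatenate([fk(q)[0]-p,.3*(fk(q)[1].inv()*R).as_rotvec()])
    o=least_squares(f,q0,bounds=(lo,hi));return o.x,o.cost
if __name__=="__main__":
    s=read_state();P,R=fk(s["q"]);print(P-s["tool_pos"],(R.inv()*Ro.from_rotvec(s["tcp_rot"])).as_rotvec())
    for sg in(1,-1):
      for psi in (1.57,1.3):
        q=np.array([.1,.2,1.8,.1,1.1,-1.5*sg if sg>0 else 1.7])
        for al in (90,70,50,40,30,20):
          A=np.radians(al);y=np.array([np.cos(psi),np.sin(psi),0]);z=np.cos(A)*y-[0,0,np.sin(A)]
          Y=sg*(np.sin(A)*y+[0,0,np.cos(A)]);R=Ro.from_matrix(np.c_[np.cross(Y,z),Y,z])
          zt=.27 if al>50 else .0625+.0675*np.sin(A)
          C=np.array([.5,.16,0]);b=C+.05*y
          p=b-.0675*np.cos(A)*y;p[2]=zt
          q,c=ik(p,R,q);print(sg,psi,al,p.round(3),q.round(2),"%.0e"%c)
E
python3 ik.py
```

```text
[0.00093332 0.0004132  0.00097831] [5.55111512e-17 2.77555756e-16 9.71445147e-17]
1 1.57 90 [0.5  0.21 0.27] [ 0.35 -0.01  1.84  0.    1.31 -1.22] 2e-20
1 1.57 70 [0.5   0.187 0.27 ] [ 0.08 -0.07  1.94  0.37  1.26 -1.6 ] 4e-19
1 1.57 50 [0.5   0.167 0.114] [-0.17  0.16  2.14  0.78  1.13 -2.19] 2e-18
1 1.57 40 [0.5   0.158 0.106] [-0.27  0.26  2.14  0.9   1.22 -2.38] 8e-24
1 1.57 30 [0.5   0.152 0.096] [-0.34  0.39  2.13  0.99  1.34 -2.54] 3e-23
1 1.57 20 [0.5   0.147 0.086] [-0.38  0.5   2.08  1.03  1.45 -2.55] 3e-04
1 1.3 90 [0.513 0.208 0.27 ] [ 0.34  0.01  1.82  0.    1.31 -0.96] 2e-20
1 1.3 70 [0.507 0.186 0.27 ] [ 0.09 -0.12  1.98  0.35  1.17 -1.33] 2e-28
1 1.3 50 [0.502 0.166 0.114] [-0.17  0.06  2.26  0.89  0.97 -2.05] 3e-25
1 1.3 40 [0.5   0.158 0.106] [-0.29  0.15  2.29  1.06  1.07 -2.31] 6e-23
1 1.3 30 [0.498 0.152 0.096] [-0.38  0.27  2.3   1.18  1.19 -2.53] 2e-21
1 1.3 20 [0.496 0.147 0.086] [-0.43  0.38  2.26  1.21  1.31 -2.55] 5e-04
-1 1.57 90 [0.5  0.21 0.27] [ 0.35 -0.01  1.84  0.    1.31  1.92] 2e-20
-1 1.57 70 [0.5   0.187 0.27 ] [ 0.08 -0.07  1.94  0.37  1.26  1.55] 5e-19
-1 1.57 50 [0.5   0.167 0.114] [-0.17  0.16  2.14  0.78  1.13  0.95] 4e-23
-1 1.57 40 [0.5   0.158 0.106] [-0.27  0.26  2.14  0.9   1.22  0.76] 7e-24
-1 1.57 30 [0.5   0.152 0.096] [-0.34  0.39  2.13  0.99  1.34  0.61] 8e-24
-1 1.57 20 [0.5   0.147 0.086] [-0.4   0.53  2.1   1.06  1.45  0.47] 2e-24
-1 1.3 90 [0.513 0.208 0.27 ] [0.34 0.01 1.82 0.   1.31 2.18] 2e-20
-1 1.3 70 [0.507 0.186 0.27 ] [ 0.09 -0.12  1.98  0.35  1.17  1.82] 2e-28
-1 1.3 50 [0.502 0.166 0.114] [-0.17  0.06  2.26  0.89  0.97  1.09] 1e-27
-1 1.3 40 [0.5   0.158 0.106] [-0.29  0.15  2.29  1.06  1.07  0.83] 4e-23
-1 1.3 30 [0.498 0.152 0.096] [-0.38  0.27  2.3   1.18  1.19  0.61] 5e-22
-1 1.3 20 [0.496 0.147 0.086] [-0.45  0.43  2.29  1.26  1.33  0.43] 6e-22
```

```bash
cat > tgt.py <<'E'
from ik import *
mid=np.array([.5245,.183,0]);px=np.array([.991,-.134,0]);py=np.array([.134,.991,0])
def pose(psi,al,cx,cy,dz=0,g=.0675):
    A=np.radians(al);y=np.array([np.cos(psi),np.sin(psi),0]);z=np.cos(A)*y-[0,0,np.sin(A)];Y=-(np.sin(A)*y+[0,0,np.cos(A)])
    b=mid+cx*px+cy*py+.05*y;p=b-g*np.cos(A)*y;p[2]=.0625+g*np.sin(A)+dz
    return p,Ro.from_matrix(np.c_[np.cross(Y,z),Y,z])
E
python3 - <<'E'
from tgt import *
for psi in(1.0,1.1,1.2):
  for cx in (-.045,-.03):
    q=np.array([-.4,.27,2.3,1.18,1.19,.6])
    for al,dz in((30,.1),(20,.05),(15,0),(10,0),(5,0)):
      p,R=pose(psi,al,cx,-.062,dz);q,c=ik(p,R,q)
      print(psi,cx,al,p.round(3),q.round(2),"%.0e"%c,"wrist",(p-R.apply([0,0,.351])).round(3))
E
```

```text
1.0 -0.045 30 [0.467 0.12  0.196] [-0.5  -0.15  2.48  1.22  1.17  0.9 ] 3e-25 wrist [ 0.303 -0.135  0.372]
1.0 -0.045 20 [0.464 0.116 0.136] [-0.59  0.16  2.52  1.39  1.27  0.49] 3e-16 wrist [ 0.286 -0.161  0.256]
1.0 -0.045 15 [0.463 0.115 0.08 ] [-0.62  0.43  2.5   1.46  1.33  0.22] 3e-25 wrist [ 0.28  -0.17   0.171]
1.0 -0.045 10 [0.463 0.114 0.074] [-0.65  0.54  2.48  1.47  1.41  0.12] 4e-28 wrist [ 0.276 -0.177  0.135]
1.0 -0.045 5 [0.462 0.113 0.068] [-0.66  0.66  2.45  1.48  1.49  0.04] 1e-30 wrist [ 0.273 -0.181  0.099]
1.0 -0.03 30 [0.482 0.118 0.196] [-0.48 -0.12  2.45  1.23  1.16  0.9 ] 6e-25 wrist [ 0.318 -0.137  0.372]
1.0 -0.03 20 [0.479 0.114 0.136] [-0.57  0.18  2.5   1.41  1.26  0.5 ] 1e-21 wrist [ 0.301 -0.163  0.256]
1.0 -0.03 15 [0.478 0.113 0.08 ] [-0.6   0.44  2.47  1.48  1.32  0.24] 2e-25 wrist [ 0.295 -0.173  0.171]
1.0 -0.03 10 [0.478 0.112 0.074] [-0.63  0.55  2.45  1.49  1.41  0.14] 9e-29 wrist [ 0.291 -0.179  0.135]
1.0 -0.03 5 [0.477 0.111 0.068] [-0.64  0.66  2.43  1.5   1.49  0.06] 3e-31 wrist [ 0.288 -0.183  0.099]
1.1 -0.045 30 [0.468 0.12  0.196] [-0
[... 1388 characters left out ...]
 0.58  2.34  1.29  1.45  0.22] 5e-17 wrist [ 0.34  -0.21   0.135]
1.2 -0.045 5 [0.465 0.112 0.068] [-0.63  0.67  2.32  1.3   1.52  0.15] 8e-18 wrist [ 0.339 -0.214  0.099]
1.2 -0.03 30 [0.483 0.118 0.196] [-0.48  0.01  2.33  1.11  1.28  0.84] 3e-18 wrist [ 0.373 -0.166  0.372]
1.2 -0.03 20 [0.482 0.113 0.136] [-0.55  0.27  2.36  1.24  1.35  0.52] 2e-21 wrist [ 0.362 -0.194  0.256]
1.2 -0.03 15 [0.481 0.111 0.08 ] [-0.58  0.49  2.34  1.29  1.39  0.31] 4e-26 wrist [ 0.358 -0.205  0.171]
1.2 -0.03 10 [0.48  0.11  0.074] [-0.6   0.58  2.32  1.31  1.46  0.24] 4e-17 wrist [ 0.355 -0.212  0.135]
1.2 -0.03 5 [0.48  0.11  0.068] [-0.61  0.68  2.29  1.32  1.53  0.17] 8e-18 wrist [ 0.354 -0.216  0.099]
```

```bash
python3 -m crank '[[[0,0,0,0.1,0,0],[0,0,0,0.1,0,0],[0,0,0,0.1,0,0],[0,0,0,0.1,0,0],[0,0,0,0.1,0,0],[0,0,0,0.1,0,0],[0,0,0,0.09,0,0],[0,0,0,0,0,0]]]' >/dev/null
python3 -m crank '[[[-1.5,-2.3,0,0,0,0],[-1.5,-2.3,0,0,0,0],[-1.5,-2.3,0,0,0,0],[-1.5,-2.3,0,0,0,0],[0,0,0,0,0,0.114],[0,0,0,0,0,0.114],[0,0,0,0,0,0.114],[0,0,0,0,0,0.114]]]' >/dev/null
python3 -m crank '[[[0,0,0,0,0,0.114],[0,0,0,0,0,0.114],[0,0,0,0,0,0.114],[0,0,0,0,0,0.114],[0,0,0,0,0,0.114],[0,0,0,0,0,0.114],[0,0,0,0,0,0.114],[0,0,0,0,0,0.114]]]' >/dev/null
python3 -m crank '[[[0,0,0,0,0,0.114],[0,0,0,0,0,0.114],[0,0,0,0,0,0.114],[0,0,0,0,0,0.114],[0,0,0,0,0,0.114],[0,0,0,0,0,0.114],[0,0,0,0,0,0.114],[0,0,0,0,0,0.114]]]' >/dev/null
python3 -m crank '[[[0,0,0,0,0,0],[0,0,0,0,0,0]]]' >/dev/null
python3 -c "
from h import *
go();print(np.round(read_state()['q'],3))"
```

```text
t 15.05 tcp [0.4688 0.0564 0.2725] yang -2.033 zax [ 0.012  0.002 -1.   ] q6 2.1 w 0.05 grip 60.00711053609848 F [-0.9  0.1 -2. ]
[ 6.600e-02 -1.610e-01  1.974e+00  2.000e-03  1.317e+00  2.099e+00]
```

Next I'll tilt about tool x at this height.

```bash
python3 -m crank '[[[0,0,0,0.1,0,0],[0,0,0,0.1,0,0],[0,0,0,0.1,0,0],[0,0,0,0.1,0,0],[0,0,0,0.1,0,0],[0,0,0,0.1,0,0],[0,0,0,0.1,0,0],[0,0,0,0,0,0]]]' >/dev/null
python3 -m crank '[[[0,0,0,0.1,0,0],[0,0,0,0.1,0,0],[0,0,0,0.1,0,0],[0,0,0,0.1,0,0],[0,0,0,0.1,0,0],[0,0,0,0,0,0],[0,0,0,0,0,0]]]' >/dev/null
cat >> tgt.py <<'E'
def to(psi,al,cx,cy,dz):
    go();s=read_state();R=Ro.from_rotvec(s["tcp_rot"]);p,T=pose(psi,al,cx,cy,dz)
    print("q",np.round(s["q"],2),"target",p.round(4),"shift cm",(R.inv().apply(p-s["tool_pos"])*100).round(2),"turn",(R.inv()*T).as_rotvec().round(3))
    print("world d",(p-s["tool_pos"]).round(4))
E
python3 -c "
from tgt import *
to(1.1,15,-.035,-.062,.07);cv2.imwrite('pics/s4.png',read_camera('side'))"
```

```text
t 16.3 tcp [0.4675 0.0562 0.27  ] yang -2.024 zax [ 0.419  0.833 -0.36 ] q6 0.84 w 0.05 grip 60.37893283646554 F [ 0.7  0.3 -1.6]
q [-0.69 -0.07  2.34  1.15  1.5   0.84] target [0.4746 0.1127 0.15  ] shift cm [-1.95  9.26  9.32] turn [0.106 0.005 0.006]
world d [ 0.0071  0.0565 -0.12  ]
```

View pics/s4.png

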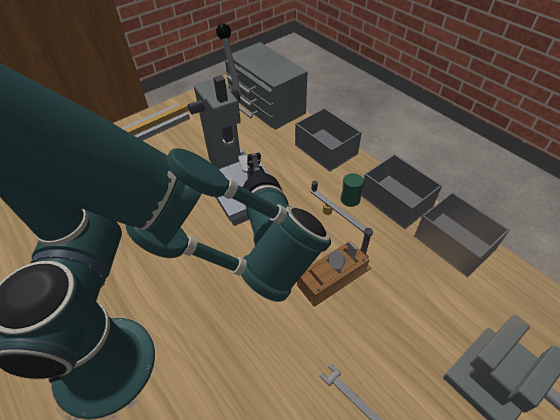

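Run:
```python
from tgt import *
for al in(15,10,5):
    p,R=pose(1.1,al,-.035,-.062,0);q,c=ik(p,R,[-.6,.45,2.4,1.4,1.35,.28])
    A=E('z',q[0])*E('y',q[1]+q[2])*E('z',q[3]);print(al,"wrist",(p-R.apply([0,0,.351])).round(3),"q5 axis",A.apply([0,1,0]).round(2),"forearm",A.apply([0,0,1]).round(2))
s=read_state();q=s["q"];A=E('z',q[0])*E('y',q[1]+q[2])*E('z',q[3]);W=np.array(s["tool_pos"])-Ro.from_rotvec(s["tcp_rot"]).apply([0,0,.351]);a=A.apply([0,1,0])
print("now W",W,"axis",a,[proj("side",W+k*a).round(0) for k in(-.08,-.06,0,.06,.08)])
```

```text
15 wrist [ 0.321 -0.189  0.171] q5 axis [ 0.89 -0.37  0.26] forearm [ 0.22 -0.15 -0.96]
10 wrist [ 0.317 -0.196  0.135] q5 axis [ 0.89 -0.42  0.18] forearm [ 0.15 -0.11 -0.98]
5 wrist [ 0.315 -0.201  0.099] q5 axis [ 0.89 -0.44  0.11] forearm [ 0.09 -0.07 -0.99]
now W [ 0.32067367 -0.23618188  0.39761162] axis [ 0.71428548 -0.05880311  0.6973797 ] [array([254., 292.]), array([262., 282.]), array([285., 253.]), array([310., 221.]), array([318., 211.])]
```

```bash
python3 -m crank '[[[0,0,0,0.1,0,0],[-0.5,2.1,1.2,0,0,0],[-0.5,2.1,1.2,0,0,0],[-0.5,2.1,1.2,0,0,0],[-0.4,2.1,1.2,0,0,0],[0,0,0,0,0,0],[0,0,0,0,0,0]]]' >/dev/null
python3 -c "
from tgt import *
to(1.1,10,-.035,-.062,.02)
cv2.imwrite('pics/t5.png',cv2.resize(read_camera('top')[150:290,150:310],None,fx=5,fy=4.2,interpolation=cv2.INTER_CUBIC))"
```

```text
t 16.93 tcp [0.4626 0.0871 0.1784] yang -2.004 zax [ 0.432  0.863 -0.262] q6 0.52 w 0.05 grip 60.40946278721094 F [ 0.7 -0.1 -1.4]
q [-0.66  0.17  2.43  1.26  1.44  0.52] target [0.474  0.1116 0.0942] shift cm [-0.14  7.41  4.81] turn [0.091 0.007 0.01 ]
world d [ 0.0114  0.0245 -0.0841]
```

View pics/t5.png

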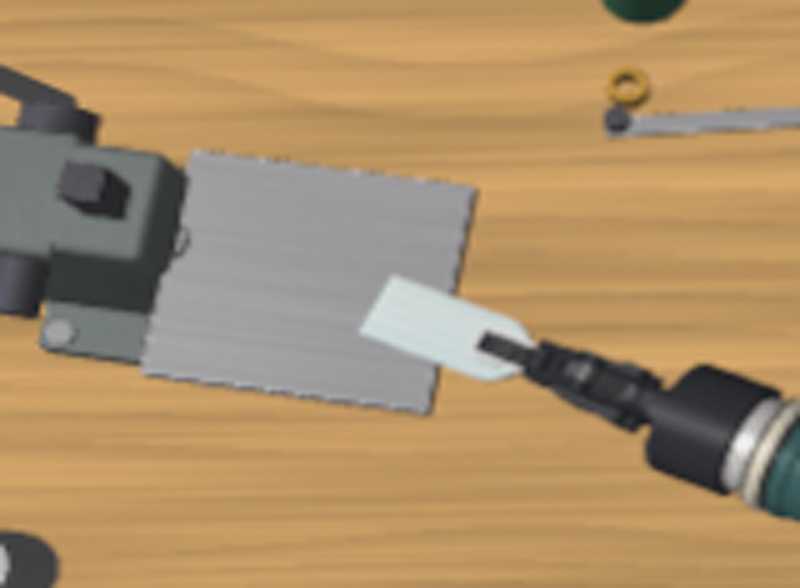

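The picture shows the tongue nearly level, its square end over the anvil at crop (375,305) and the fingertip at (480,340), just past the anvil's right edge from (477,188) to (432,412). I'll refine the edge position and lower it.

```bash
python3 -m crank '[[[0,2,1.2,0.09,0,0],[0,2,1.2,0,0,0],[-0.1,1.7,1.2,0,0,0],[-0.1,1.7,1.2,0,0,0],[0,0,0,0,0,0],[0,0,0,0,0,0],[0,0,0,0,0,0]]]'
python3 -c "
from tgt import *
for a,b in((477,188),(432,412),(145,373),(193,152)):
  X=atz('top',150+a/5-.4,150+b/4.2-.4,.06);d=X-mid;print(X.round(4),'press',(d@px).round(4),(d@py).round(4))
to(1.1,8,-.035,-.062,.0)"
```

```text
time: 17.57
tool_pos: [0.4769, 0.1151, 0.0975]
tcp_rot: [-1.712, 0.397, -0.35]
wrist_force: [0.4, -0.8, -1.4]
width: 0.048
grip_force: 60.4
[0.5919 0.0953 0.06  ] press 0.0786 -0.0779
[0.4277 0.1242 0.06  ] press -0.0881 -0.0712
[0.4594 0.3004 0.06  ] press -0.0803 0.1076
[0.6234 0.2725 0.06  ] press 0.0861 0.102
t 17.57 tcp [0.4769 0.1151 0.0975] yang -1.971 zax [ 0.444  0.879 -0.173] q6 0.24 w 0.05 grip 60.41975397616625 F [ 0.4 -0.8 -1.4]
q [-0.6   0.48  2.41  1.4   1.44  0.24] target [0.4739 0.1112 0.0719] shift cm [-0.13  2.61 -0.03] turn [0.034 0.004 0.012]
world d [-0.0031 -0.0039 -0.0256]
```

```bash
python3 -m crank '[[[0,0.9,0.1,0.034,0,0],[0,0.9,0.1,0,0,0],[0,0.3,0,0,0,0],[0,0,0,0,0,0],[0,0,0,0,0,0],[0,0,0,0,0,0],[0,0,0,0,0,0]]]'
python3 -c "
from tgt import *
to(1.1,8,-.035,-.060,.0)"
```

```text
time: 18.15
tool_pos: [0.4754, 0.1146, 0.0755]
tcp_rot: [-1.679, 0.391, -0.353]
wrist_force: [0.2, 0.2, -1.4]
width: 0.05
grip_force: 60.5
t 18.15 tcp [0.4754 0.1146 0.0755] yang -1.971 zax [ 0.445  0.884 -0.14 ] q6 0.16 w 0.05 grip 60.487563726492226 F [ 0.2  0.2 -1.4]
q [-0.61  0.57  2.4   1.41  1.46  0.16] target [0.4741 0.1132 0.0719] shift cm [-0.05  0.38 -0.13] turn [0.001 0.004 0.01 ]
world d [-0.0013 -0.0014 -0.0036]
```

```bash
python3 -m crank '[[[0,0.15,0,0,0,0],[0,0.15,0,0,0,0],[0,0,0,0,0,0],[0,0,0,0,0,0]]]'
python3 -m crank '[[[0,0.1,0,0,0,0],[0,0.1,0,0,0,0],[0,0,0,0,0,0],[0,0,0,0,0,0]]]'
```

```text
time: 18.48
tool_pos: [0.475, 0.1145, 0.0718]
tcp_rot: [-1.678, 0.392, -0.352]
wrist_force: [-0.1, -0.9, -0.5]
width: 0.049
grip_force: 60.5
time: 18.82
tool_pos: [0.475, 0.1143, 0.0708]
tcp_rot: [-1.676, 0.391, -0.352]
wrist_force: [0.7, -0.4, 5.6]
width: 0.044
grip_force: 60.4
```

Contact came at TCP height 0.071, where it was expected. I'll pivot the tongue down towards flat about its edge.

```bash
python3 -m crank '[[[0,0.18,0,0.03,0,0],[0,0,0,0,0,0],[0,0,0,0,0,0]]]'
python3 -m crank '[[[0,0.18,0,0.03,0,0],[0,0,0,0,0,0],[0,0,0,0,0,0]]]'
python3 -m crank '[[[0,0.15,0,0.025,0,0],[0,0,0,0,0,0],[0,0,0,0,0,0]]]'
python3 -c "
from tgt import *
to(1.1,2,-.035,-.060,.0)"
```

```text
time: 19.07
tool_pos: [0.4748, 0.1141, 0.0687]
tcp_rot: [-1.646, 0.385, -0.356]
wrist_force: [0.4, -0.3, 5.1]
width: 0.053
grip_force: 60.6
time: 19.32
tool_pos: [0.4747, 0.1138, 0.0667]
tcp_rot: [-1.618, 0.378, -0.36]
wrist_force: [0.3, -0.2, 5.0]
width: 0.048
grip_force: 60.5
time: 19.57
tool_pos: [0.4747, 0.1137, 0.0651]
tcp_rot: [-1.594, 0.373, -0.363]
wrist_force: [1.6, -0.7, 5.6]
width: 0.049
grip_force: 60.6
t 19.57 tcp [0.4747 0.1137 0.0651] yang -1.916 zax [ 0.449  0.892 -0.054] q6 0.08 w 0.05 grip 60.55382877588272 F [ 1.6 -0.7  5.6]
q [-0.62  0.69  2.37  1.41  1.53  0.08] target [0.4739 0.1127 0.0649] shift cm [-0.02  0.04 -0.13] turn [0.019 0.005 0.007]
world d [-0.0008 -0.001  -0.0003]
```

```bash
python3 -m crank '[[[0,0,0,0,0,0],[0,0,0,0,0,0],[0,0,0,0,0,0],[0,0,0,0,0,0],[0,0,0,0,0,0]]]' 2.4
python3 -m crank '[[[0,0,-0.5,0,0,0],[0,0,-1,0,0,0],[0,0,-1.5,0,0,0],[0,0,-1.5,0,0,0],[0,0,-1.5,0,0,0],[0,0,0,0,0,0],[0,0,0,0,0,0]]]'
python3 -c "
from tgt import *
to(1.1,3,-.035,-.060,.0)
cv2.imwrite('pics/t6.png',cv2.resize(read_camera('top')[150:290,150:310],None,fx=5,fy=4.2,interpolation=cv2.INTER_CUBIC))"
```

```text
time: 19.98
tool_pos: [0.4745, 0.1138, 0.0644]
tcp_rot: [-1.597, 0.372, -0.363]
wrist_force: [-0.4, 0.2, -0.4]
width: 0.284
grip_force: 0.0
time: 20.57
tool_pos: [0.448, 0.0592, 0.0679]
tcp_rot: [-1.596, 0.373, -0.365]
wrist_force: [0.0, -0.8, 0.2]
width: 0.283
grip_force: 0.0
t 20.57 tcp [0.448  0.0592 0.0679] yang -1.894 zax [ 0.45   0.891 -0.056] q6 0.1 w 0.28 grip 0.0 F [ 0.  -0.8  0.2]
q [-0.77  0.68  2.35  1.26  1.55  0.1 ] target [0.4739 0.1127 0.066 ] shift cm [-0.1  -0.15  5.94] turn [0.003 0.003 0.008]
world d [ 0.0258  0.0535 -0.0018]
```

View pics/t6.png

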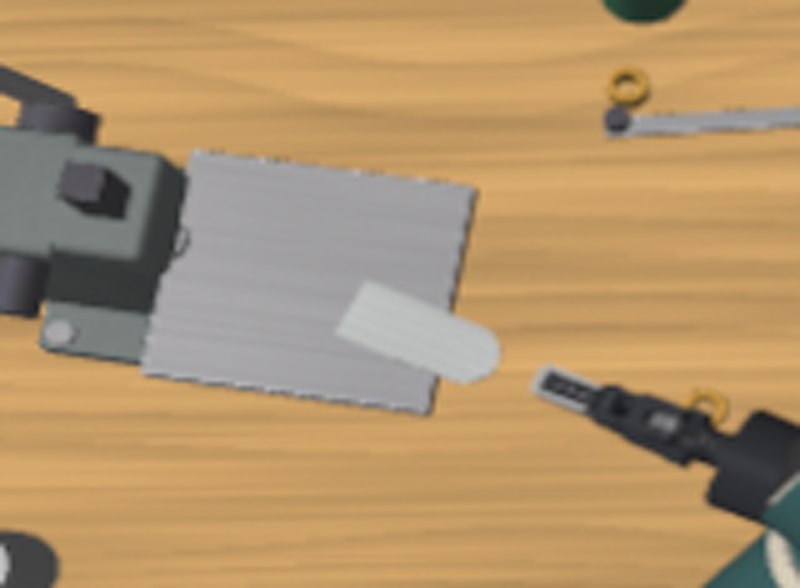

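The tongue lies flat on the anvil, its centre at about crop (420,332), inside the edge at about x=448. I'll lift straight up, away from the bush near the gripper, then do a last check.

```bash
python3 -m crank '[[[0,-1.5,0,0,0,0],[0,-3,0,0,0,0],[0,-3.5,0,0,0,0],[0,-3.5,0,0,0,0],[0,-3.5,0,0,0,0],[0,0,-2,0,0,0],[0,0,-2,0,0,0],[0,0,0,0,0,0]]]'
python3 -m crank '[[[0,0,0,0,0,0],[0,0,0,0,0,0],[0,0,0,0,0,0]]]' >/dev/null
python3 -c "
from tgt import *
go();a=read_camera('top');b=read_camera('side')
f=lambda i:cv2.resize(i,(400,330),interpolation=cv2.INTER_CUBIC)
cv2.imwrite('pics/f.png',np.hstack([f(a[130:295,170:370]),f(b[135:300,190:390])]))"
```

```text
time: 21.28
tool_pos: [0.4326, 0.0314, 0.2209]
tcp_rot: [-1.598, 0.37, -0.366]
wrist_force: [1.2, -0.2, -0.4]
width: 0.278
grip_force: 0.0
t 21.53 tcp [0.4322 0.0335 0.2195] yang -1.93 zax [ 0.447  0.893 -0.054] q6 0.43 w 0.28 grip 0.0 F [ 0.  -0.5 -0.6]
```

View pics/f.png

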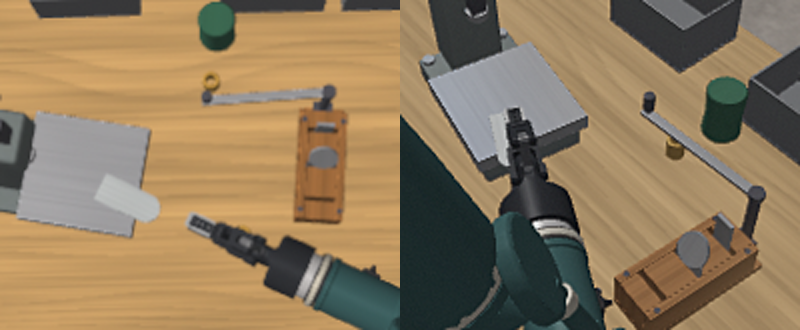

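The top view shows the tongue flat on the anvil, centred near (127,198), well inside the edge. The keeper is open, the bent tongue and strip are standing in their slots, and the arm is clear of everything.

```bash
python3 -c "
from workcell import *
print(finish_job())"
```

```text
the job is handed in; nothing more can be done
None
```

I handed the job in at about 21.6 s: the keeper is open at about 1.4 rad, the fresh tongue was set down flat on the anvil with its centre an estimated 11 mm inside the edge and its rounded end overhanging, and the bent tongue, the strip and, as far as the pictures show, the bystanders are where they were; the verdict itself was not shown.

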